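Clamp the specimen carrier in the hand-cranked vice

TASK

Push the blue specimen carrier along its guide rails until it rests against the end stop of the clamp, and only then wind the crank clockwise (seen from above) until it stops tight, so that the black foot clamps the carrier down. Let go of everything, and do not disturb the bottle, objective, yellow tray or screwdriver.

Things in the scene. Friction and masses are not known exactly. Their poses are not given: they have to be found in the camera images.
- fixture: the clamp, fixed to the bench: steel base plate 200 x 130 mm (local x -125 to +75, mm), top at z = 20 mm, with a rear column and an arm (44 mm wide, local x -23 to +75, z 85 to 110) over the work. Origin on the vertical spindle axis, at bench level. Local +x is the way the carrier is pushed. Guide rails 15 mm above the plate, 66 mm apart (local y +-33), local x -65 to +35.
- end_stop (a point): centre of the end stop's face that the carrier must meet, at local x = +35 of the fixture, z = 32; the stop is 100 mm wide and 30 mm high above the base plate
- carrier: loose blue block 140 (local x) x 60 x 25 mm high, 0.3 to 0.65 kg, black round specimen on top near its outer (-x) end. Origin: centre of its underside. Starts between the rails on the base plate (underside z = 20), 20 to 50 mm short of the end stop; slides with a few newtons. Fully home its origin is at local x = -35, y = 0 of the fixture.
- carrier_end (a point): centre of the carrier's outer end face, where it can be pushed, z = 32 (face from z = 20 to 45); when home it is at local x = -105 of the fixture, still over the base plate
- clamp_foot: spindle with its round black foot, 36 mm across; origin in the centre of the foot's lower face, on the spindle axis. It does not rotate; it goes straight down 12 mm per turn of the crank, from z = 59.5 mm (crank at 0) to pressing on the carrier's top at z = 45 from 7.6 rad on.
- crank (a joint): crank angle, rad: 0 fully raised, growing clockwise seen from above; hard stop at 7.85 (1.25 turns), foot tight on the carrier. Starts between 0 and 2, stays where left; turns with about 0.2 N m (3 N at the handle), 0.3 at the end. From above its arm points at angle 1.0 - joint from the fixture's +x axis (counterclockwise positive), so at first over the rear half, clear of the pushing.
- crank_grip (a point): middle of the crank's upright red handle, on its axis, 70 mm from the spindle axis: a sleeve 22 mm across, 45 mm high (its top 24 mm above this point), that spins freely. The flat crank arm's top, 18 mm wide, is 22 mm below this point; the hub, 32 mm across, tops out 15 mm below it. z = 169.5 mm with the crank at 0, 154.5 when tight. Push it sideways round its circle, or pinch it.
- bottle: bystander: white plastic bottle, 60 mm across, 160 mm high, standing; origin centre of its underside
- objective: bystander: dark steel microscope objective, 56 mm across, 72 mm high, standing; origin centre of its underside
- parts_tray: bystander: yellow divided tray, 130 x 100 x 35 mm; origin centre of its underside
- screwdriver: bystander: screwdriver 180 mm long, lying on the bench, along its local x
Mind the look-alikes: they are no part of the job. There is more than one size of the carrier; the job needs the smaller. There is more than one size of the fixture; the one meant has the size given above.

How it is judged (in metres and radians):
On the way, in this order (a step that is already met when the one before it is completed fails the run):
1. the carrier is fully home against the end stop while the clamp is still open (x of carrier in the frame of fixture between -0.039 and -0.031 m and y of carrier in the frame of fixture between -0.006 and 0.006 m and z of carrier in the frame of fixture between 0.015 and 0.024 m and angle between the x axis of carrier and the x axis of fixture, either way round below 0.08 rad and value of joint crank below 7.2 rad), for 0.2 s.
2. the crank is wound clockwise until it stops, foot tight on the carrier (value of joint crank above 7.65 rad and contact force between clamp_foot and carrier above 5 N), for 0.2 s.
At the end, for the whole second after the job is handed in: The carrier lies flat between the rails within 4 mm of the end stop, the crank is within 0.2 rad of its hard stop and at rest, and the foot presses on the carrier with more than 5 N (all of step 2 and x of carrier in the frame of fixture between -0.039 and -0.031 m and y of carrier in the frame of fixture between -0.006 and 0.006 m and z of carrier in the frame of fixture between 0.015 and 0.024 m and angle between the x axis of carrier and the x axis of fixture, either way round below 0.08 rad and velocity of joint crank between -0.05 and 0.05 rad/s and linear speed of carrier below 0.01 m/s); the robot touches nothing.
It fails at once if a bystander is pushed more than 30 mm away or knocked over (distance of any of bottle, objective, parts_tray, screwdriver from where it was at the start of the episode above 0.03 m or angle between any of bottle, objective, parts_tray's own z axis and vertical above 0.5 rad).
It also fails if it takes over 64 s, if anything falls off the work surface, if the arm or the gripper's body presses on something with over 40 N, if the wrist force passes 120 N, or if a joint passes its speed limit or range.

ROBOT

A 6-joint arm with a two-finger parallel gripper is mounted at the origin on the work surface. World frame = base frame: x ahead of the robot, y to its left, z up, the work surface at z = 0. Lengths are in mm, angles in rad, forces in N, time in s.
With the tool pointing down it reaches from about 350 to 975 mm from the base axis. Payload 7.1 kg.
Tool frame: the origin (TCP) lies at the very end of the fingers, on their centre line; the grasp point (between the pads) lies 19 mm behind it; z points along the fingers, x is the direction in which the jaws open and shut, and the axes are right-handed (so a half turn about z gives the same grasp; the last joint's range is limited). The gripper opens to 88 mm and grips with 3 to 60 N. Pads are 20 mm wide; open, the fingers measure 115 mm over their backs; the gripper's body (75 mm by 178 mm) begins 61 mm behind the grasp point.
Start: joints at [1.319, 0.423, 1.63, -0, 1.089, -0.019], TCP at [144.158, 608.131, 222.675] pointing down, gripper open.
Joint ranges: [-3, 3], [-0.9, 2.11], [0.09, 2.58], [-1.31, 4.45], [0.11, 2.69], [-2.54, 2.54]. Speed limits (rad/s): [2.39, 2.39, 3.01, 3.14, 3.14, 3.14].

INTERFACE

Orientations are given as a rotation vector (axis times angle).
In Python, from workcell import * gives the robot as it stands.
- The arm moves only by the tool arm_command, never from a script. Its argument "increments" is a list of rows, each a list of 2 entries, a list of its own where there are three numbers: the shift along the tool's x, y, z in cm, then the turn about the tool's z in degrees. In form: [[[dx, dy, dz], turn], ...]. A call has 1 to 20 rows; each row shifts and turns the pose as measured when the row begins, along the tool's axes as they then stand; what a row does not reach is not made up. A row lasts 1/10 s, in which the tool goes at most 50 mm and 8.59 degrees, less where a joint would pass 70% of its speed; a pose out of reach is approached as far as the arm can. A call is refused whole if a number of a shift passes 5 or a number of a turn 8.59, either way. A call with a gripper value outside its range is refused whole. "gripper" is the opening, from 0 (shut) to 1 (fully open), set as the call begins (left out, the last holds). The fingers move at their own pace and stop on an object; the grip force is fixed at half the most. Time passes only in rows, so rows that do not move let the fingers close. It gives the time, the measured TCP pose, the force and the opening at its end, in the units of the state.
- get_obs(): the state, without advancing time (a new reading comes with each control period).
- get_image(name): name is "side" or "top" or "wrist"; returns the picture (384x512x3 uint8, red, green, blue); there is no depth.
- camera_params(name): a dict with "K" (3x3 intrinsics, pixels), "rvec" (rotation vector, rad) and "tvec" (3), from world to camera coordinates, as OpenCV has them; the wrist camera has in their place "T_tool_cam" (4x4, takes a point from camera to tool coordinates, whose origin is the TCP and whose axes are the tool frame's). Camera axes: x right, y down, z forward; pixel columns grow to the right and rows downward; lengths in mm; the calibration is good to about 2 mm. The wrist camera is an equidistant fisheye: a pixel r from the principal point sees the ray r / f radians off the axis. A picture is of the moment at which its call begins: read the wrist's pose just before it. camera_params takes no time and is no camera call.
- close_job(): hands the job in, once; it reports no verdict.
The state is a dict: "t": time; "qpos": joint angles; "qvel": joint speeds; "joint_torque": joint torques, N m; "ee_pos": TCP position; "orientation": TCP orientation; "ft_force": force on the tool from outside, world axes, zero at the start; "moment": the same for the moment, N m; "width": finger opening in mm.
Only numpy, scipy, OpenCV 4.12 (cv2) and the standard library are available. Lean on these libraries where they do the work, as an engineer would, in place of code of your own. Each camera call takes 0.05 s, during which the arm holds its last target.

## Working session

There is one attempt and no reset: what is moved stays moved. The work goes in short steps, Python scripts to look and compute and a tool call to move; the robot and the scene stay as the last step left them, time stands still between calls to the robot, and variables do not carry over. Pictures are saved under pics/ and viewed, and the job is handed in when it is done.

Besides the shell and the picture viewer there is one more tool, called as name([rows], argument=value, ...), one row to a line, values as JSON. arm_command: Moves the arm, as the interface text tells. Its arguments: {"type":"object","properties":{"increments":{"type":"array","items":{"type":"array"}},"gripper":{"type":"number"}},"required":["increments"]}

```bash
mkdir -p pics; python3 - <<'E'
from workcell import *
import cv2
o=get_obs();print(o)
for n in ["top","side","wrist"]:
    im=get_image(n);cv2.imwrite(f"pics/{n}0.png",im[:,:,::-1])
    print(n,camera_params(n))
E
```

```text
{'t': 0.0, 'qpos': array([ 1.31900927e+00,  4.23802764e-01,  1.63068718e+00,  1.32673887e-06,
        1.08862200e+00, -1.90185212e-02]), 'qvel': array([-0.00114086, -0.00034365,  0.00020478, -0.00057365, -0.00015117,
        0.00096367]), 'joint_torque': array([ 2.30284953e-03, -5.44621110e+01, -2.73667824e+01,  6.44582463e-02,
        2.27245566e-02, -1.41539431e-04]), 'ee_pos': array([144.01619987, 607.604376  , 221.92659214]), 'orientation': array([ 2.46365060e+00,  1.94788505e+00, -1.90041060e-03]), 'ft_force': array([ 0.236413  , -0.18604693, -0.10846926]), 'moment': array([-0.05364793,  0.056648  , -0.01138571]), 'width': 87.93118689981333}
top {'K': array([[354.67085468,   0.        , 249.57449422],
       [  0.        , 354.67085468, 192.99512965],
       [  0.        ,   0.        ,   1.        ]]), 'rvec': array([ 2.12275512, -2.12544455,  0.16551377]), 'tvec': array([-23.55866078, 507.60711804, 943.25608034])}
side {'K': array([[469.20436071,   0.        , 249.90879426],
       [  0.        , 469.20436071, 190.88666293],
       [  0.        ,   0.        ,   1.        ]]), 'rvec': array([ 2.0054428 , -0.83701962,  0.45667404]), 'tvec': array([-357.73275252,  303.06548219, 1143.27169302])}
wrist {'K': array([[297.31863964,   0.        , 258.21797363],
       [  0.        , 297.31863964, 190.62806554],
       [  0.        ,   0.        ,   1.        ]]), 'T_tool_cam': array([[ 9.99999554e-01,  3.54788274e-04,  8.75160690e-04,
        -5.41334700e-01],
       [-5.67332784e-04,  9.66566040e-01,  2.56417177e-01,
        -7.01966510e+01],
       [-7.54926795e-04, -2.56417559e-01,  9.66565810e-01,
        -1.61843427e+02],
       [ 0.00000000e+00,  0.00000000e+00,  0.00000000e+00,
         1.00000000e+00]])}
```

View pics/top0.png

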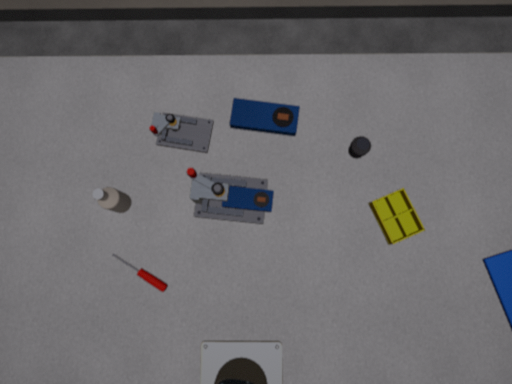

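View pics/side0.png

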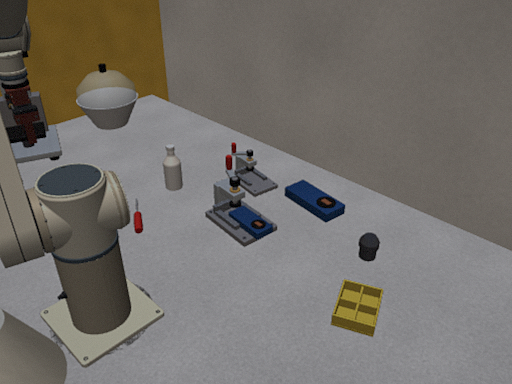

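View pics/wrist0.png

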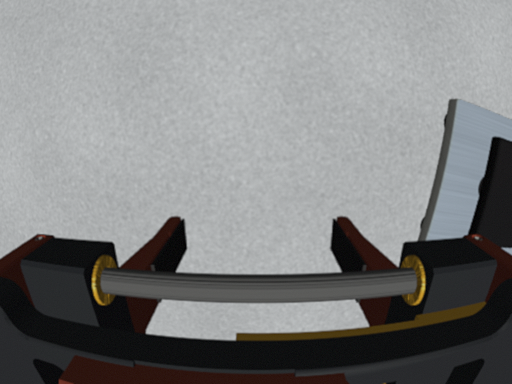

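```bash
cat > h.py <<'E'
import numpy as np, cv2
from scipy.spatial.transform import Rotation as R
from workcell import *
def cam(n):
    p=camera_params(n);return p['K'],R.from_rotvec(p['rvec']).as_matrix(),p['tvec']
def ray(n,uv):
    K,Rm,t=cam(n); d=Rm.T@(np.linalg.inv(K)@np.array([uv[0],uv[1],1.])); c=-Rm.T@t
    return c,d/np.linalg.norm(d)
def onz(n,uv,z):
    c,d=ray(n,uv); return c+d*(z-c[2])/d[2]
def tri(a,b):
    (c1,d1),(c2,d2)=ray(*a),ray(*b)
    s=np.linalg.lstsq(np.stack([d1,-d2],1),c2-c1,rcond=None)[0]
    p,q=c1+s[0]*d1,c2+s[1]*d2
    return (p+q)/2,np.linalg.norm(p-q)
def proj(n,P):
    p=camera_params(n);return cv2.projectPoints(np.array(P,float).reshape(-1,1,3),p['rvec'],p['tvec'],p['K'],None)[0][:,0]
E
python3 - <<'E'
from h import *
t=cv2.imread('pics/top0.png');s=cv2.imread('pics/side0.png')
cv2.imwrite('pics/tc.png',cv2.resize(t[160:235,180:285],None,fx=7,fy=7,interpolation=cv2.INTER_CUBIC))
cv2.imwrite('pics/sc.png',cv2.resize(s[140:250,195:295],None,fx=5,fy=5,interpolation=cv2.INTER_CUBIC))
print(ray('top',(256,192)),ray('side',(256,192)))
for n,uv,z in [('top',(191,172),190),('top',(231,198),20),('top',(183,132),20)]: print(onz(n,uv,z))
E
```

```text
(array([ 338.78345882,  -40.23565977, 1015.65687592]), array([ 0.17379028, -0.00187263, -0.9847809 ])) (array([-316.10240941, -819.64640185,  868.994025  ]), array([ 0.60640545,  0.5844952 , -0.53910833]))
[533.54647715 113.6553944  190.        ]
[497.35423667  29.03947563  20.        ]
[694.62913995 172.42861374  20.        ]
```

View pics/tc.png

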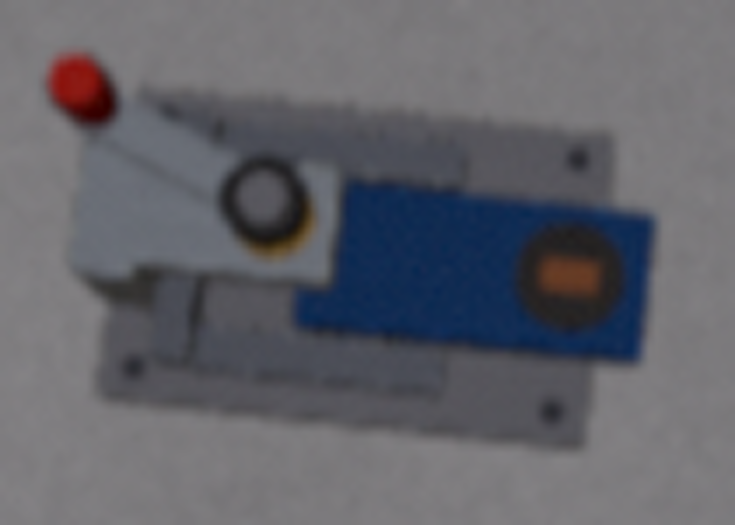

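View pics/sc.png

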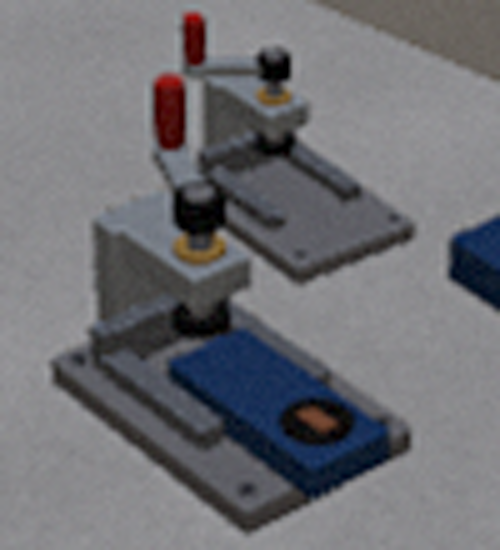

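The chosen fixture is the nearer, larger one, at top px (231,198), holding the small blue carrier at (248,197). The look-alikes are the small fixture at (183,132), the big blue block at (265,116) and the blue sheet at (500,290). In the crop, the plate corners, carrier end, hub and red handle are clear.

```bash
python3 - <<'E'
from h import *
f=lambda p:(p[0]/7+180-.43,p[1]/7+160-.43)
C={k:onz('top',f(v),20) for k,v in dict(lb=(97,397),rb=(584,447),rt=(612,133),lt=(145,90)).items()}
for k in C: print(k,C[k].round(1))
n=np.linalg.norm
print('lengths',n(C['rb']-C['lb']),n(C['rt']-C['rb']))
xd=(C['lb']-C['rb']); xd/=n(xd); 
ctr=(C['rb']+C['rt'])/2
print('yaw bottom edge',np.degrees(np.arctan2(xd[1],xd[0])), 'rear mid',ctr)
print('yaw right edge',np.degrees(np.arctan2(*((C['rb']-C['rt'])[[1,0]])))+90)
K={k:onz('top',f(v),45) for k,v in dict(rt=(655,215),rb=(640,361),lb=(297,326)).items()}
for k in K: print(k,K[k].round(1))
print(n(K['rt']-K['rb']),n(K['rb']-K['lb']))
x2=K['lb']-K['rb'];print('carrier yaw',np.degrees(np.arctan2(x2[1],x2[0])),(K['rt']+K['rb'])/2)
# side-cam carrier corners
g=lambda p:(p[0]/5+195-.4,p[1]/5+140-.4)
for nme,a in [('hub',((263,190),(200,192))),('handletop',((76,78),(168,80)))]:
    print(nme,tri(('top',f(a[0])),('side',g(a[1]))))
im=cv2.imread('pics/top0.png')
hsv=cv2.cvtColor(im,cv2.COLOR_BGR2HSV);m=((hsv[...,0]<8)|(hsv[...,0]>172))&(hsv[...,1]>150)&(hsv[...,2]>60)
ys,xs=np.nonzero(m[160:185,180:205]);print(xs.mean()+180,ys.mean()+160,len(xs))
E
```

```text
lb [445.3 134.8  20. ]
rb [424.9 -61.5  20. ]
rt [553.5 -73.8  20. ]
lt [572.3 118.4  20. ]
lengths 197.37057530034343 129.20670673261768
yaw bottom edge 84.05893254938947 rear mid [489.20113665 -67.63910364  20.        ]
yaw right edge 264.54745554723945
rt [514.8 -89.7  45. ]
rb [456.5 -83.2  45. ]
lb [470.7  52.   45. ]
58.65866070400799 135.91169654680962
carrier yaw 84.02305666621223 [485.64479682 -86.4475082   45.        ]
hub (array([503.21609068,  55.93277275, 151.75708096]), np.float64(4.205978487350299))
handletop (array([534.52475725, 115.90740003, 192.61642482]), np.float64(4.0285564138099685))
190.73469387755102 171.81632653061223 49
```

The measurements agree: plate 197 x 129 mm against 200 x 130, carrier width 58.7 mm against 60, and handle radius about 69 mm. That gives the fixture origin at about (502,55.5) with yaw about 84.2°. The carrier gap is about 38 mm and the crank is at about 1.4 rad. Next I compute the approach behind the carrier, with the gripper shut and its narrow side along the rails.

```bash
cat >> h.py <<'E'
O=np.array([502.3,55.6]);YAW=np.radians(84.2)
ux=np.array([np.cos(YAW),np.sin(YAW)]);uy=np.array([-ux[1],ux[0]])
def L2W(x,y=0,z=0): return np.r_[O+x*ux+y*uy,z]
def W2L(P): d=np.asarray(P)[:2]-O; return np.array([d@ux,d@uy])
def st():
    o=get_obs();Rm=R.from_rotvec(o['orientation']).as_matrix()
    return o,o['ee_pos'],Rm
def totool(P):
    o,p,Rm=st(); return Rm.T@(np.asarray(P)-p)/10
def show():
    o,p,Rm=st(); print('t',round(o['t'],2),'p',p.round(1),'loc',W2L(p).round(1),'yawx',np.degrees(np.arctan2(Rm[1,0],Rm[0,0])).round(2),'tilt',Rm[:,2].round(3),'F',o['ft_force'].round(1),'M',o['moment'].round(2),'w',round(o['width'],1),'q6',o['qpos'][5].round(2))
E
python3 - <<'E'
from h import *
show(); T=L2W(-172,0,225);print(T, totool(T))
E
```

```text
t 0.15 p [144.1 607.7 222.1] loc [513.1 412.2] yawx 76.66 tilt [-0.    -0.001 -1.   ] F [-0.2 -0.9  0.5] M [ 0.01 -0.03  0.04] w 87.7 q6 -0.02
[ 484.91831688 -115.51948192  225.        ] [-62.51143111  49.85177551  -0.21880817]
```

arm_command([
  [[-1.5,1.2,-0.3],0],
  [[-3.1,2.5,-0.2],0],
  [[-3.1,2.5,-0.2],0],
  [[-3.1,2.5,0],0],
  [[-3.1,2.5,0],0],
  [[-3.1,2.5,0],0],
  [[-3.1,2.5,0],0],
  [[-3.1,2.5,0],0],
  [[-3.1,2.5,0],0],
  [[-3.1,2.5,0],0],
  [[-3.1,2.5,0],0],
  [[-3.1,2.5,0],0],
  [[-3.1,2.5,0],0],
  [[-3.1,2.5,0],0],
  [[-3.1,2.5,0],0],
  [[-3.1,2.5,0],0],
  [[-3.1,2.5,0],0],
  [[-3.1,2.5,0],0],
  [[-3.1,2.5,0],0],
  [[-3.1,2.5,0],0],
], gripper=0)

```text
t: 2.15
ee_pos: [488.0, -116.6, 228.4]
orientation: [2.456, 1.957, 0.002]
ft_force: [0.8, 0.4, -0.5]
width: 0.4
```

```bash
python3 - <<'E'
from h import *
show(); T=L2W(-172,0,225);print(T, totool(T))
E
```

```text
t 2.15 p [ 488.  -116.6  228.4] loc [-172.7   -3.2] yawx 77.11 tilt [ 0.002 -0.    -1.   ] F [ 0.8  0.4 -0.5] M [ 0.02 -0.03  0.01] w 0.4 q6 -1.6
[ 484.91831688 -115.51948192  225.        ] [ 0.03193669 -0.32748247  0.34434345]
```

arm_command([
  [[0,-0.3,0],8.3],
  [[0,0,0],8.3],
  [[0,0,0],8.3],
  [[0,0,0],8.3],
  [[0,0,0],8.3],
  [[0,0,0],8.3],
  [[0,0,0],8.3],
  [[0,0,0],8.3],
  [[0,0,0],8.3],
  [[0,0,0],8.3],
  [[0,0,0],0],
])

```text
t: 3.25
ee_pos: [485.4, -121.8, 226.1]
orientation: [3.132, -0.244, -0.002]
ft_force: [0.1, -0.8, 0.6]
width: 0.4
```

```bash
python3 - <<'E'
from h import *
show(); T=L2W(-172,0,32);print(T, totool(T))
a=get_image('top');b=get_image('wrist');cv2.imwrite('pics/t1.png',a[:,:,::-1]);cv2.imwrite('pics/w1.png',b[:,:,::-1])
E
```

```text
t 3.25 p [ 485.4 -121.8  226.1] loc [-178.2   -1.1] yawx -8.92 tilt [-0.001 -0.    -1.   ] F [ 0.1 -0.8  0.6] M [-0.1   0.06  0.04] w 0.4 q6 -0.11
[ 484.91831688 -115.51948192   32.        ] [-0.12108708 -0.61798439 19.40963909]
```

View pics/w1.png

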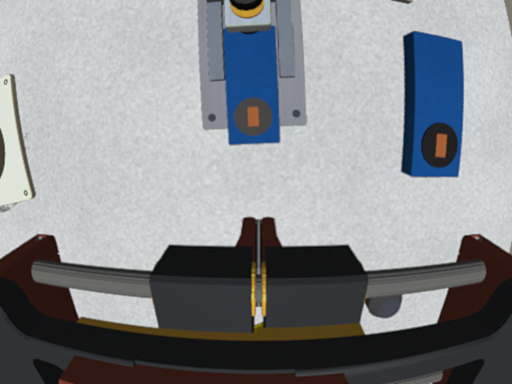

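View pics/t1.png

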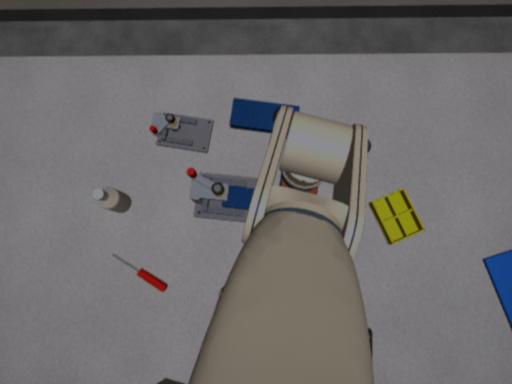

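The wrist view shows the carrier end edge from (229,144) to (279,142). The plate's rear corners are at (204,129) and (306,123). I'll cross-check with the fisheye rays.

```bash
cat >> h.py <<'E'
def wray(uv,p,Rm):
    c=camera_params('wrist');K=c['K'];T=c['T_tool_cam']
    x=(uv[0]-K[0,2])/K[0,0];y=(uv[1]-K[1,2])/K[1,1];th=np.hypot(x,y)
    d=np.array([np.sin(th)*x/th,np.sin(th)*y/th,np.cos(th)])
    return p+Rm@T[:3,3], Rm@T[:3,:3]@d
def wonz(uv,z,p,Rm):
    c,d=wray(uv,p,Rm); return c+d*(z-c[2])/d[2]
E
python3 - <<'E'
from h import *
o,p,Rm=st()
for uv,z in [((229,144),45),((279,142),45),((204,129),20),((306,123),20)]:
    P=wonz(uv,z,p,Rm);print(P.round(1),W2L(P).round(1))
E
```

```text
[456.6 -82.6  45. ] [-142.1   31.5]
[514.1 -89.   45. ] [-142.6  -26.4]
[425.9 -61.   20. ] [-123.7   64.3]
[552.1 -72.6  20. ] [-122.5  -62.5]
```

arm_command([
  [[-0.2,-0.3,1],-3.1],
  [[-0.1,0,3],0],
  [[0,0,3.5],0],
  [[0,0,3.5],0],
  [[0,0,3.5],0],
  [[0,0,3],0],
  [[0,0,1.5],0],
  [[0,0,0.5],0],
  [[0,0,0],0],
])

```text
t: 4.25
ee_pos: [486.2, -119.3, 26.1]
orientation: [3.138, -0.097, 0.008]
ft_force: [-0.9, 0.3, -0.3]
width: 0.6
```

```bash
python3 - <<'E'
from h import *
show(); T=L2W(-115,1,32);print(T, totool(T))
E
```

```text
t 4.25 p [ 486.2 -119.3   26.1] loc [-175.6   -1.6] yawx -3.53 tilt [ 0.005 -0.002 -1.   ] F [-0.9  0.3 -0.3] M [-0.03  0.05  0.01] w 0.6 q6 -0.2
[489.68364512 -58.71022522  32.        ] [-0.01708024 -6.06552187 -0.600683  ]
```

arm_command([
  [[0.1,-0.2,-0.8],2],
  [[0,-1,0],0],
  [[0,-0.6,0],0],
  [[0,-0.5,0],0],
  [[0,-0.5,0],0],
  [[0,-0.5,0],0],
  [[0,-0.5,0],0],
])

```text
t: 4.95
ee_pos: [493.1, -79.8, 37.2]
orientation: [3.135, -0.141, 0.017]
ft_force: [-0.3, -3.4, -1.4]
width: 0.3
```

```bash
python3 - <<'E'
from h import *
show(); T=L2W(-115,1,32);print(T, totool(T))
E
```

```text
t 4.95 p [493.1 -79.8  37.2] loc [-135.6   -4.5] yawx -5.17 tilt [ 0.011 -0.004 -1.   ] F [-0.3 -3.4 -1.4] M [-0.6   0.11  0.02] w 0.3 q6 -0.09
[489.68364512 -58.71022522  32.        ] [-0.53108565 -2.06904383  0.5068716 ]
```

arm_command([
  [[-0.2,-0.4,0.3],0],
  [[-0.2,-0.4,0.2],0],
  [[-0.1,-0.4,0],0.5],
  [[0,-0.3,0],0],
  [[0,-0.3,0],0],
])

```text
t: 5.45
ee_pos: [491.9, -61.2, 32.8]
orientation: [3.132, -0.153, 0.024]
ft_force: [-0.1, -4.5, 1.5]
width: 0.7
```

```bash
python3 - <<'E'
from h import *
show(); T=L2W(-115,1,32);print(T, totool(T))
E
```

```text
t 5.45 p [491.9 -61.2  32.8] loc [-117.2   -1.5] yawx -5.6 tilt [ 0.015 -0.007 -1.   ] F [-0.1 -4.5  1.5] M [-0.8   0.13 -0.01] w 0.7 q6 -0.04
[489.68364512 -58.71022522  32.        ] [-0.24776307 -0.22213684  0.07562255]
```

arm_command([
  [[0,-0.2,0],0],
  [[0,-0.2,0],0],
])

```text
t: 5.65
ee_pos: [492.0, -59.5, 32.9]
orientation: [3.128, -0.147, 0.023]
ft_force: [-4.5, -30.5, 2.1]
width: 0.4
```

arm_command([
  [[0,-0.2,0],0],
  [[0,-0.2,0],0],
])

```text
t: 5.85
ee_pos: [491.8, -59.6, 32.9]
orientation: [3.123, -0.142, 0.022]
ft_force: [-2.3, -19.9, 1.5]
width: 0.6
```

```bash
python3 - <<'E'
from h import *
show()
E
```

```text
t 5.85 p [491.8 -59.6  32.9] loc [-115.7   -1.2] yawx -5.2 tilt [ 0.013 -0.016 -1.   ] F [ -2.3 -19.9   1.5] M [-3.59  0.48 -0.14] w 0.6 q6 -0.02
```

The force jumped from 4.5 to 30 N with no further motion, so the carrier is against the stop. I'll back off and lift.

arm_command([
  [[0,0,0],0],
  [[0,0,0],0],
  [[0,0.5,0],0],
  [[0,1.5,0],0],
  [[0,1.5,-1],0],
  [[0,0.5,-3],0],
  [[0,0,-4],0],
  [[0,0,-4],0],
  [[0,0,-4],0],
  [[0,0,-4],0],
  [[0,0,0],0],
], gripper=0.6)

```text
t: 6.95
ee_pos: [483.9, -95.9, 238.9]
orientation: [3.128, -0.14, 0.011]
ft_force: [0.1, -0.0, 0.8]
width: 52.8
```

```bash
python3 - <<'E'
from h import *
show()
o,p,Rm=st()
for n in ['wrist','side','top']:
    im=get_image(n)[:,:,::-1];cv2.imwrite(f'pics/{n}2.png',im)
    if n=='side': cv2.imwrite('pics/sc2.png',cv2.resize(im[130:250,195:295],None,fx=5,fy=5,interpolation=cv2.INTER_CUBIC))
E
```

```text
t 6.95 p [483.9 -95.9 238.9] loc [-152.6    3. ] yawx -5.13 tilt [ 0.007 -0.01  -1.   ] F [ 0.1 -0.   0.8] M [-0.07  0.04  0.05] w 52.8 q6 -0.12
```

View pics/wrist2.png

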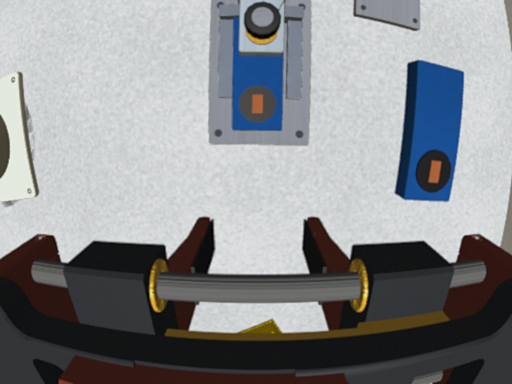

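View pics/sc2.png

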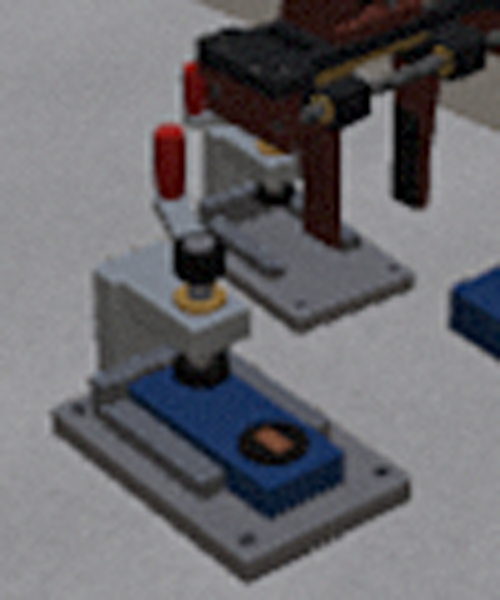

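View pics/top2.png

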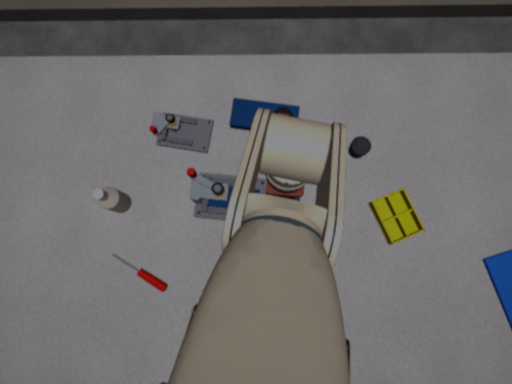

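The wrist view shows the carrier end edge at v≈130 and the plate edge at v≈144. The side view shows the carrier up against the stop.

```bash
python3 - <<'E'
from h import *
o,p,Rm=st()
for nm,uv,z in [('carL',(232,130),45),('carR',(281,130),45),('plL',(208,144),20),('plR',(310,145),20),('hub',(262.5,17),152)]:
    P=wonz(uv,z,p,Rm);print(nm,P.round(1),W2L(P).round(1))
# hub triangulate top+wrist; handle
f=lambda q:(q[0]/7+180-.43,q[1]/7+160-.43)
print('hub top', [onz('top',f((263,190)),z).round(1) for z in (148,152)])
print('handle top', [onz('top',f((76,80)),z).round(1) for z in (187,191)])
P=L2W(70*np.cos(-.39),70*np.sin(-.39),191);print(P,proj('top',P),proj('side',P))
P=np.array([534.5,115.5,240]);print(totool(P))
E
```

```text
carL [453.3 -43.9  45. ] [-103.9   38.7]
carR [510.5 -49.   45. ] [-103.3  -18.7]
plL [418.4 -59.8  20. ] [-123.3   71.8]
plR [547.8 -72.6  20. ] [-122.9  -58.2]
hub [496.6  54.1 152. ] [-2.1  5.5]
hub top [array([505.6,  55. , 148. ]), array([504.8,  54.6, 152. ])]
handle top [array([536.7, 115.7, 187. ]), array([535.8, 114.9, 191. ])]
[535.31970033 117.32276233 191.        ] [[189.41766576 171.18698884]] [[228.74619121 155.76272083]]
[  3.50975004 -21.47075043  -0.87718545]
```

The carrier end is 19.5 mm from the plate's rear edge, against 20 mm expected, so it is home. Next, the crank handle at about (535.5,116).

arm_command([
  [[0.3,-2,0],0],
  [[0.4,-3,0],0],
  [[0.5,-3.2,0],0],
  [[0.5,-3.2,0],0],
  [[0.6,-3.2,0],0],
  [[0.6,-3.2,0],0],
  [[0.4,-2,0],0],
  [[0.2,-1,0],0],
  [[0,0,0],0],
])

```text
t: 8.0
ee_pos: [524.7, 115.9, 210.7]
orientation: [3.126, -0.142, -0.058]
ft_force: [-0.3, -0.9, -0.2]
width: 53.0
```

```bash
python3 - <<'E'
from h import *
show(); P=np.array([535.5,116,240]);print(totool(P))
o,p,Rm=st()
for n in ['wrist','top']:
    im=get_image(n)[:,:,::-1];cv2.imwrite(f'pics/{n}3.png',im)
E
```

```text
t 8.0 p [524.7 115.9 210.7] loc [ 62.3 -16.2] yawx -5.22 tilt [-0.038 -0.01  -0.999] F [-0.3 -0.9 -0.2] M [-0.07  0.1   0.01] w 53.0 q6 0.29
[ 0.96921603 -0.06636563 -2.96683566]
```

View pics/wrist3.png

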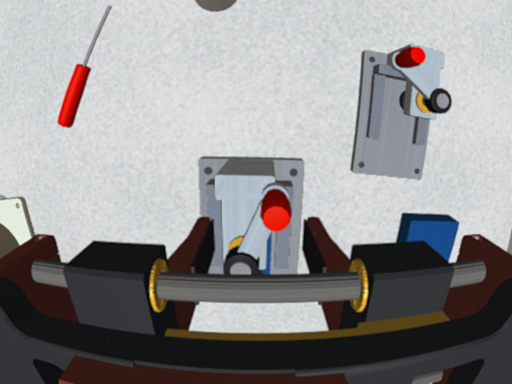

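```bash
python3 - <<'E'
from h import *
o,p,Rm=st(); im=cv2.imread('pics/wrist3.png')
cv2.imwrite('pics/w3c.png',cv2.resize(im[150:290,190:330],None,fx=4,fy=4))
hsv=cv2.cvtColor(im,cv2.COLOR_BGR2HSV);m=((hsv[...,0]<8)|(hsv[...,0]>172))&(hsv[...,1]>200)&(hsv[...,2]>170)
m[:150]=0;ys,xs=np.nonzero(m);print(xs.min(),xs.max(),ys.min(),ys.max(),len(xs))
for v in range(ys.min(),ys.max()+1,4): r=xs[ys==v];print(v,r.min(),r.max())
for uv in [(276,216),(276,212)]:
  print(wonz(uv,191,p,Rm))
E
```

```text
263 289 206 230 508
206 273 276
210 266 285
214 263 288
218 263 289
222 264 288
226 267 285
230 275 278
[535.17279189 117.70617224 191.        ]
[535.37349992 120.45741836 191.        ]
```

View pics/w3c.png

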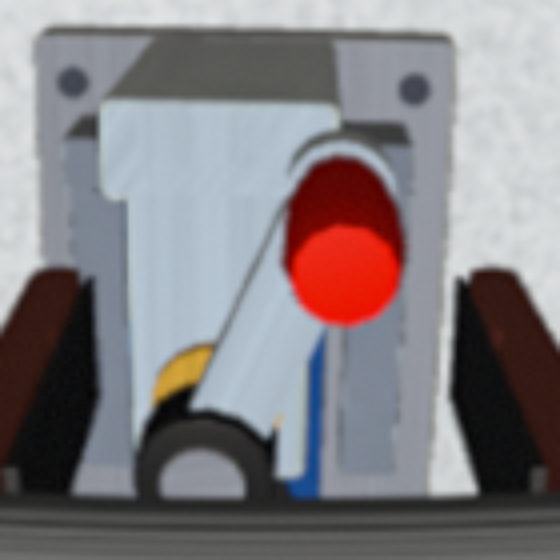

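```bash
python3 - <<'E'
from h import *
o,p,Rm=st();show()
print('hub',wonz((240.7,271),151,p,Rm))
print(totool([535,116.3,212]),totool([535,116.3,156]))
E
```

```text
t 8.1 p [524.4 114.6 211.2] loc [ 61. -16.] yawx -5.3 tilt [-0.037 -0.01  -0.999] F [-0.5 -0.2 -0.7] M [-0.01  0.03 -0.02] w 52.3 q6 0.29
hub [501.15793253  54.4085935  151.        ]
[ 1.03629375 -0.26216784 -0.12293863] [ 1.23922272 -0.33669382  5.47288711]
```

arm_command([
  [[0.6,-0.2,0],0],
  [[0.5,-0.1,0],0],
  [[0,0,1],0],
  [[0.1,0,1.5],0],
  [[0,0,1.5],0],
  [[0,0,1],0],
  [[0,0,0],0],
])

```text
t: 8.8
ee_pos: [535.7, 111.5, 157.6]
orientation: [3.125, -0.153, -0.056]
ft_force: [-0.3, 0.3, -0.4]
width: 53.1
```

```bash
python3 - <<'E'
from h import *
o,p,Rm=st();show()
print(totool([535,116.3,156]))
E
```

```text
t 8.8 p [535.7 111.5 157.6] loc [ 59.  -27.6] yawx -5.63 tilt [-0.037 -0.01  -0.999] F [-0.3  0.3 -0.4] M [-0.08  0.01  0.04] w 53.1 q6 0.29
[-0.11151101 -0.47474473  0.15602813]
```

arm_command([
  [[0,-0.5,0],0],
  [[0,0,0],0],
])

```text
t: 9.0
ee_pos: [536.4, 116.5, 157.7]
orientation: [3.125, -0.155, -0.056]
ft_force: [-0.7, 0.4, 0.1]
width: 52.8
```

arm_command([
  [[0,0,0],0],
  [[0,0,0],0],
  [[0,0,0],0],
  [[0,0,0],0],
  [[0,0,0],0],
  [[0,0,0],0],
], gripper=0)

```text
t: 9.6
ee_pos: [536.9, 117.1, 159.4]
orientation: [3.126, -0.154, -0.053]
ft_force: [-0.1, 1.3, 0.6]
width: 21.0
```

```bash
python3 - <<'E'
from h import *
show()
cv2.imwrite('pics/w4.png',get_image('wrist')[:,:,::-1])
E
```

```text
t 9.6 p [536.9 117.1 159.4] loc [ 64.7 -28.2] yawx -5.64 tilt [-0.034 -0.009 -0.999] F [-0.1  1.3  0.6] M [ 0.   -0.04 -0.03] w 21.0 q6 0.29
```

View pics/w4.png

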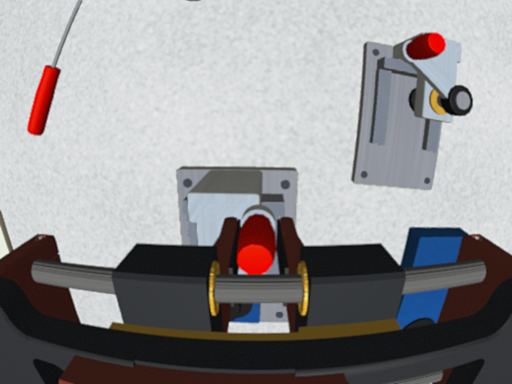

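The handle is gripped, with an opening of 21 mm. Next I plan the clockwise orbit in short arcs.

```bash
cat >> h.py <<'E'
C=np.array([502.3,55.5])
def arc(n,step,r=70,zt=None):
    o,p,Rm=st();d=p[:2]-C;a=np.arctan2(d[1],d[0]);show();print('ang',np.degrees(a).round(1),'r',np.hypot(*d).round(1),'joint~',(1.0-((a-YAW+np.pi*3)%(2*np.pi)-np.pi)).round(2),'fth',round(o['ft_force'][:2]@np.array([np.sin(a),-np.cos(a)]),1),'frad',round(o['ft_force'][:2]@(d/np.hypot(*d)),1))
    cur=p.copy();s=np.radians(step)
    for i in range(n):
        a-=s; nx=np.r_[C+r*np.array([np.cos(a),np.sin(a)]),cur[2]]
        if i==0: v=Rm.T@np.r_[nx[:2]-cur[:2],0]
        else: v=Rm.T@(nx-cur)
        print((v/10).round(2)[:2].tolist(),end=' ');cur=nx
    print()
E
python3 - <<'E'
from h import *
arc(8,6)
E
```

```text
t 9.65 p [536.9 117.1 159.3] loc [ 64.6 -28.2] yawx -5.64 tilt [-0.034 -0.009 -0.999] F [-0.3 -0.2 -0.5] M [-0.04 -0.05 -0.02] w 21.3 q6 0.29
ang 60.6 r 70.6 joint~ 1.41 fth -0.2 frad -0.3
[0.63, 0.39] [0.62, 0.4] [0.57, 0.46] [0.52, 0.52] [0.46, 0.57] [0.4, 0.61] [0.34, 0.65] [0.27, 0.68]
```

arm_command([
  [[0.6,0.4,0.1],0],
  [[0.6,0.4,0.1],0],
  [[0.57,0.46,0.1],0],
  [[0.52,0.52,0.05],0],
  [[0.46,0.57,0.05],0],
  [[0.4,0.6,0.05],0],
])

```text
t: 10.25
ee_pos: [568.0, 83.8, 156.9]
orientation: [3.128, -0.152, -0.052]
ft_force: [-4.6, 0.4, 5.9]
width: 21.1
```

```bash
python3 - <<'E'
from h import *
arc(8,7)
E
```

```text
t 10.25 p [568.   83.8 156.9] loc [ 34.7 -62.6] yawx -5.59 tilt [-0.033 -0.008 -0.999] F [-4.6  0.4  5.9] M [ 0.13  0.84 -0.05] w 21.1 q6 0.23
ang 23.3 r 71.6 joint~ 2.06 fth -2.2 frad -4.0
[0.23, 0.85] [0.27, 0.81] [0.17, 0.84] [0.07, 0.85] [-0.04, 0.85] [-0.14, 0.84] [-0.24, 0.82] [-0.34, 0.78]
```

arm_command([
  [[0.23,0.85,0],0],
  [[0.27,0.81,0.02],0],
  [[0.17,0.84,0.02],0],
  [[0.07,0.85,0.02],0],
  [[-0.04,0.85,0.03],0],
  [[-0.14,0.84,0.03],0],
  [[-0.24,0.82,0.03],0],
  [[-0.34,0.78,0.03],0],
])

```text
t: 11.05
ee_pos: [560.1, 13.6, 154.9]
orientation: [3.131, -0.155, -0.059]
ft_force: [-2.7, 5.8, 1.9]
width: 21.3
```

```bash
python3 - <<'E'
from h import *
arc(8,7)
E
```

```text
t 11.05 p [560.1  13.6 154.9] loc [-35.9 -61.8] yawx -5.69 tilt [-0.038 -0.005 -0.999] F [-2.7  5.8  1.9] M [ 1.    0.48 -0.05] w 21.3 q6 0.11
ang -35.9 r 71.4 joint~ 3.1 fth -3.1 frad -5.6
[-0.59, 0.64] [-0.56, 0.65] [-0.63, 0.57] [-0.7, 0.49] [-0.75, 0.4] [-0.8, 0.31] [-0.83, 0.21] [-0.85, 0.11]
```

arm_command([
  [[-0.59,0.64,0.02],0],
  [[-0.56,0.65,0.02],0],
  [[-0.63,0.57,0.02],0],
  [[-0.7,0.49,0.02],0],
  [[-0.75,0.4,0.02],0],
  [[-0.8,0.31,0.02],0],
  [[-0.83,0.21,0.02],0],
  [[-0.85,0.11,0.02],0],
])

```text
t: 11.85
ee_pos: [498.9, -15.5, 153.7]
orientation: [3.136, -0.16, -0.046]
ft_force: [3.1, 8.7, -6.6]
width: 21.5
```

```bash
python3 - <<'E'
from h import *
arc(8,7)
E
```

```text
t 11.85 p [498.9 -15.5 153.7] loc [-71.1  -3.8] yawx -5.85 tilt [-0.029  0.001 -1.   ] F [ 3.1  8.7 -6.6] M [ 1.34 -0.9  -0.09] w 21.5 q6 0.05
ang -92.8 r 71.1 joint~ 4.09 fth -2.7 frad -8.8
[-0.86, -0.11] [-0.85, -0.11] [-0.83, -0.21] [-0.8, -0.31] [-0.75, -0.41] [-0.7, -0.5] [-0.63, -0.58] [-0.56, -0.65]
```

arm_command([
  [[-0.86,-0.11,0.05],0],
  [[-0.85,-0.11,0.04],0],
  [[-0.83,-0.21,0.04],0],
  [[-0.8,-0.31,0.04],0],
  [[-0.75,-0.41,0.04],0],
  [[-0.7,-0.5,0.04],0],
  [[-0.63,-0.58,0.04],0],
  [[-0.56,-0.65,0.04],0],
])

```text
t: 12.65
ee_pos: [442.1, 18.3, 152.6]
orientation: [3.133, -0.159, -0.027]
ft_force: [3.5, -0.2, -1.9]
width: 21.0
```

```bash
python3 - <<'E'
from h import *
arc(8,7)
E
```

```text
t 12.65 p [442.1  18.3 152.6] loc [-43.2  56.1] yawx -5.82 tilt [-0.018 -0.004 -1.   ] F [ 3.5 -0.2 -1.9] M [-0.32 -0.8   0.03] w 21.0 q6 0.12
ang -148.3 r 70.7 joint~ -1.23 fth -2.0 frad -2.9
[-0.42, -0.75] [-0.39, -0.76] [-0.29, -0.8] [-0.19, -0.83] [-0.09, -0.85] [0.01, -0.85] [0.12, -0.85] [0.22, -0.83]
```

arm_command([
  [[-0.42,-0.75,0.03],0],
  [[-0.39,-0.76,0.03],0],
  [[-0.29,-0.8,0.03],0],
  [[-0.19,-0.83,0.03],0],
  [[-0.09,-0.85,0.03],0],
  [[0.01,-0.85,0.03],0],
  [[0.12,-0.85,0.03],0],
  [[0.22,-0.83,0.03],0],
])

```text
t: 13.45
ee_pos: [438.0, 89.2, 150.0]
orientation: [3.13, -0.155, -0.025]
ft_force: [5.1, -6.1, -2.1]
width: 21.1
```

```bash
python3 - <<'E'
from h import *
arc(8,7)
E
```

```text
t 13.45 p [438.   89.2 150. ] loc [27.  67.3] yawx -5.66 tilt [-0.016 -0.007 -1.   ] F [ 5.1 -6.1 -2.1] M [-1.27 -1.14  0.  ] w 21.1 q6 0.28
ang 152.3 r 72.6 joint~ -0.19 fth -3.0 frad -7.4
[0.61, -0.67] [0.46, -0.72] [0.54, -0.66] [0.62, -0.59] [0.69, -0.51] [0.74, -0.42] [0.79, -0.33] [0.82, -0.23]
```

arm_command([
  [[0.58,-0.67,0.03],0],
  [[0.46,-0.72,0.03],0],
  [[0.54,-0.66,0.03],0],
  [[0.62,-0.59,0.03],0],
  [[0.69,-0.51,0.03],0],
  [[0.74,-0.42,0.03],0],
  [[0.79,-0.33,0.03],0],
  [[0.82,-0.23,0.03],0],
])

```text
t: 14.25
ee_pos: [491.8, 128.5, 147.1]
orientation: [3.124, -0.149, -0.045]
ft_force: [-1.1, -4.3, 9.1]
width: 21.2
```

```bash
python3 - <<'E'
from h import *
arc(9,4)
E
```

```text
t 14.25 p [491.8 128.5 147.1] loc [71.4 17.8] yawx -5.49 tilt [-0.029 -0.012 -0.999] F [-1.1 -4.3  9.1] M [-1.08  0.2   0.03] w 21.2 q6 0.34
ang 98.2 r 73.7 joint~ 0.76 fth -1.7 frad -4.1
[0.57, 0.26] [0.48, -0.07] [0.49, -0.03] [0.49, 0.0] [0.49, 0.04] [0.48, 0.07] [0.48, 0.1] [0.47, 0.14] [0.46, 0.17]
```

arm_command([
  [[0.5,0.02,0],0],
  [[0.48,-0.03,0],0],
  [[0.49,0,0],0],
  [[0.49,0.02,0],0],
  [[0.49,0.05,0],0],
  [[0.48,0.07,0.02],0],
  [[0.48,0.1,0.02],0],
  [[0.47,0.14,0.02],0],
])

```text
t: 15.05
ee_pos: [525.0, 124.7, 146.4]
orientation: [3.122, -0.151, -0.076]
ft_force: [-3.0, -1.5, 8.5]
width: 21.6
```

```bash
python3 - <<'E'
from h import *
arc(8,3)
E
```

```text
t 15.05 p [525.  124.7 146.4] loc [ 71.  -15.6] yawx -5.55 tilt [-0.049 -0.013 -0.999] F [-3.  -1.5  8.5] M [-0.35  0.33  0.01] w 21.6 q6 0.31
ang 71.9 r 72.8 joint~ 1.22 fth -2.4 frad -2.3
[0.29, 0.36] [0.35, 0.11] [0.34, 0.13] [0.34, 0.14] [0.33, 0.16] [0.32, 0.18] [0.31, 0.19] [0.3, 0.21]
```

arm_command([
  [[0.36,0.12,0],0],
  [[0.35,0.13,0],0],
  [[0.34,0.14,0],0],
  [[0.34,0.16,0],0],
  [[0.33,0.18,0],0],
])

```text
t: 15.55
ee_pos: [536.6, 119.1, 146.4]
orientation: [3.122, -0.153, -0.098]
ft_force: [-4.7, -0.2, 7.7]
width: 21.4
```

```bash
python3 - <<'E'
from h import *
arc(6,3)
E
```

```text
t 15.55 p [536.6 119.1 146.4] loc [ 66.6 -27.7] yawx -5.64 tilt [-0.063 -0.011 -0.998] F [-4.7 -0.2  7.7] M [-0.04  0.36 -0.05] w 21.4 q6 0.29
ang 61.6 r 72.2 joint~ 1.39 fth -4.1 frad -2.4
[0.25, 0.36] [0.33, 0.17] [0.32, 0.18] [0.31, 0.2] [0.3, 0.22] [0.28, 0.23]
```

arm_command([
  [[0.34,0.19,0],0],
  [[0.33,0.2,0],0],
  [[0.31,0.22,0],0],
])

```text
t: 15.85
ee_pos: [542.4, 115.3, 146.4]
orientation: [3.124, -0.155, -0.112]
ft_force: [-4.0, 2.4, 8.6]
width: 21.5
```

```bash
python3 - <<'E'
from h import *
arc(5,3)
E
```

```text
t 15.85 p [542.4 115.3 146.4] loc [ 63.4 -33.9] yawx -5.71 tilt [-0.072 -0.008 -0.997] F [-4.   2.4  8.6] M [ 0.24  0.37 -0.  ] w 21.5 q6 0.28
ang 56.1 r 72.0 joint~ 1.49 fth -4.7 frad -0.3
[0.22, 0.36] [0.31, 0.2] [0.3, 0.21] [0.29, 0.23] [0.27, 0.24]
```

arm_command([
  [[0.33,0.22,0],0],
  [[0.32,0.23,0],0],
  [[0.31,0.24,0],0],
])

```text
t: 16.15
ee_pos: [547.5, 111.6, 146.2]
orientation: [3.128, -0.157, -0.128]
ft_force: [-4.6, 3.0, 7.9]
width: 21.3
```

```bash
python3 - <<'E'
from h import *
arc(5,3)
E
```

```text
t 16.15 p [547.5 111.6 146.2] loc [ 60.3 -39.3] yawx -5.79 tilt [-0.082 -0.003 -0.997] F [-4.6  3.   7.9] M [ 0.44  0.42 -0.05] w 21.3 q6 0.27
ang 51.1 r 72.0 joint~ 1.58 fth -5.5 frad -0.6
[0.19, 0.38] [0.29, 0.22] [0.28, 0.24] [0.26, 0.25] [0.25, 0.27]
```

arm_command([
  [[0.31,0.25,0],0],
  [[0.3,0.26,0],0],
  [[0.29,0.27,0],0],
])

```text
t: 16.45
ee_pos: [550.3, 109.0, 146.1]
orientation: [-3.134, 0.161, 0.15]
ft_force: [-9.2, 8.9, 11.3]
width: 21.6
```

```bash
python3 - <<'E'
from h import *
arc(5,3)
E
```

```text
t 16.45 p [550.3 109.  146.1] loc [ 58.  -42.3] yawx -5.91 tilt [-0.095  0.005 -0.995] F [-9.2  8.9 11.3] M [ 1.54  1.17 -0.14] w 21.6 q6 0.25
ang 48.1 r 71.9 joint~ 1.63 fth -12.8 frad 0.5
[0.18, 0.38] [0.28, 0.24] [0.26, 0.25] [0.25, 0.27] [0.24, 0.28]
```

arm_command([
  [[0.25,0.24,0],0],
  [[0.25,0.24,0],0],
  [[0.25,0.24,0],0],
])

```text
t: 16.75
ee_pos: [549.9, 109.2, 146.0]
orientation: [-3.122, 0.165, 0.176]
ft_force: [-8.7, 7.8, 9.1]
width: 21.2
```

```bash
python3 - <<'E'
from h import *
arc(5,3)
for n in ['wrist','side']:
    im=get_image(n)[:,:,::-1];cv2.imwrite(f'pics/{n}5.png',im)
    if n=='side': cv2.imwrite('pics/sc5.png',cv2.resize(im[120:250,185:295],None,fx=4.5,fy=4.5,interpolation=cv2.INTER_CUBIC))
E
```

```text
t 16.75 p [549.9 109.2 146. ] loc [ 58.1 -42. ] yawx -6.03 tilt [-0.111  0.016 -0.994] F [-8.7  7.8  9.1] M [ 1.2   0.94 -0.14] w 21.2 q6 0.24
ang 48.4 r 71.8 joint~ 1.62 fth -11.7 frad 0.1
[0.19, 0.36] [0.28, 0.24] [0.27, 0.25] [0.25, 0.26] [0.24, 0.28]
```

View pics/sc5.png

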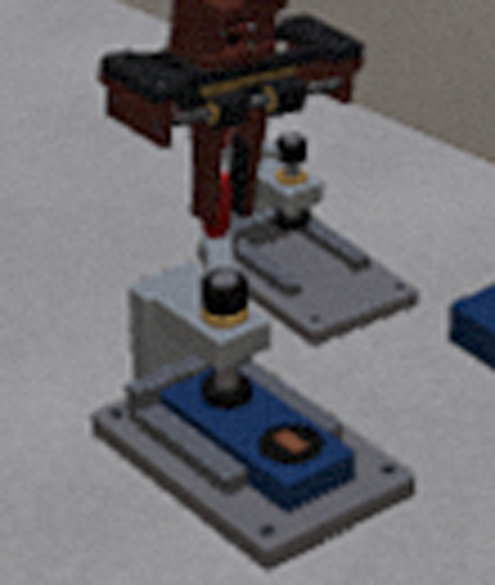

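View pics/wrist5.png

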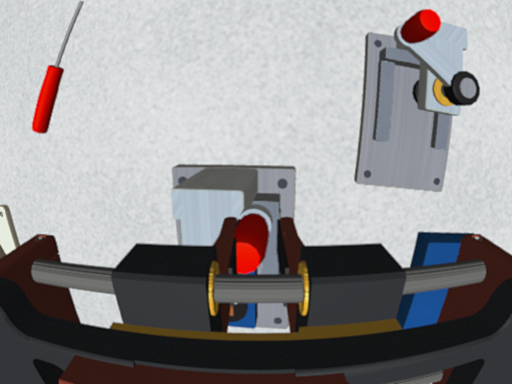

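The force plateaued at about 12 N tangential with no further motion, and the side view shows the foot seated on the carrier. I'll release.

arm_command([
  [[0,0,0],0],
  [[0,0,0],0],
  [[0,0,0],0],
  [[0,0,0],0],
  [[0,0,0],0],
], gripper=0.6)

```text
t: 17.35
ee_pos: [544.4, 112.5, 143.8]
orientation: [-3.119, 0.165, 0.198]
ft_force: [0.2, 0.2, -0.0]
width: 52.4
```

```bash
python3 - <<'E'
from h import *
show();o,p,Rm=st();print(totool(p+[0,0,80]))
im=get_image('wrist')[:,:,::-1];cv2.imwrite(f'pics/w6.png',im)
E
```

```text
t 17.35 p [544.4 112.5 143.8] loc [ 60.9 -36.1] yawx -6.03 tilt [-0.125  0.018 -0.992] F [ 0.2  0.2 -0. ] M [-0.1   0.01  0.05] w 52.4 q6 0.24
[-1.01140225 -0.03954419 -7.93571054]
```

View pics/w6.png

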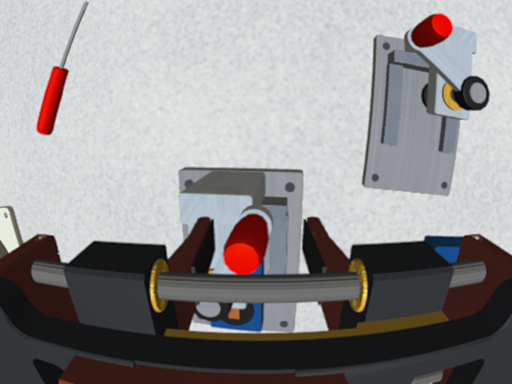

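arm_command([
  [[-0.1,0,-1],0],
  [[-0.2,0,-1.5],0],
  [[-0.3,0,-2],0],
  [[-0.4,0,-3],0],
  [[-0.4,0,-3],0],
  [[0,0,0],0],
])

```text
t: 18.0
ee_pos: [544.6, 111.6, 258.9]
orientation: [-3.119, 0.167, 0.194]
ft_force: [0.3, 0.2, 0.8]
width: 52.2
```

```bash
python3 - <<'E'
from h import *
show();o,p,Rm=st()
im=get_image('wrist')[:,:,::-1];cv2.imwrite(f'pics/w7.png',im)
im=get_image('top')[:,:,::-1];cv2.imwrite(f'pics/t7.png',im)
E
```

```text
t 18.0 p [544.6 111.6 258.9] loc [ 60.  -36.5] yawx -6.11 tilt [-0.123  0.019 -0.992] F [0.3 0.2 0.8] M [-0.08 -0.03  0.02] w 52.2 q6 0.25
```

View pics/w7.png

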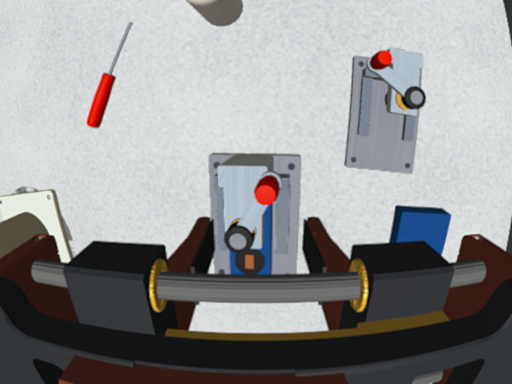

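View pics/t7.png

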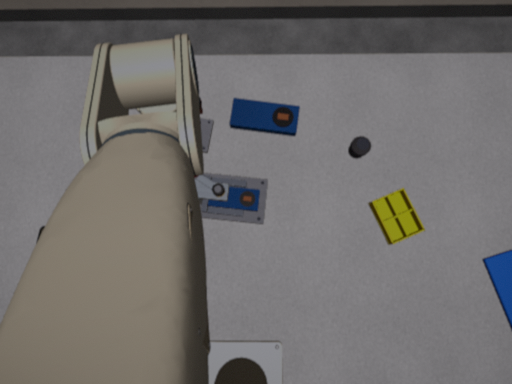

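```bash
python3 - <<'E'
from h import *
o,p,Rm=st(); im=cv2.imread('pics/w7.png')
hsv=cv2.cvtColor(im,cv2.COLOR_BGR2HSV);m=((hsv[...,0]<8)|(hsv[...,0]>172))&(hsv[...,1]>200)&(hsv[...,2]>170)
m[:150]=0;m[:,:240]=0;ys,xs=np.nonzero(m);u=((xs.min()+xs.max())/2,(ys.min()+ys.max())/2);print(u)
cv2.imwrite('pics/w7c.png',cv2.resize(im[145:285,190:330],None,fx=4,fy=4))
H=wonz(u,178.5,p,Rm);Hb=wonz((239,240),139.5,p,Rm)
A=wonz((211.5,154.5),20,p,Rm);B=wonz((300,154.5),20,p,Rm)
print(H,Hb,A,B,'stop-plate width',np.linalg.norm(A-B))
for c in (Hb[:2],C):
    d=H[:2]-c;a=np.arctan2(d[1],d[0]);print(np.hypot(*d),np.degrees(a),'joint',1-(a-YAW)+2*np.pi)
e=(A-B);print('fixture yaw',np.degrees(np.arctan2(e[1],e[0]))-90)
E
```

```text
(np.float64(265.0), np.float64(194.0))
[538.55064972 115.39718242 178.5       ] [501.48341235  58.09627878 139.5       ] [448.36322736 135.98566297  20.        ] [569.73001741 125.07743642  20.        ] stop-plate width 121.85600984629589
68.2449532484441 57.101677442902535 joint 7.756140257568386
70.01272788963286 58.81706130366244 joint 7.726201161262554
fixture yaw 84.86415904207962
```

View pics/w7c.png

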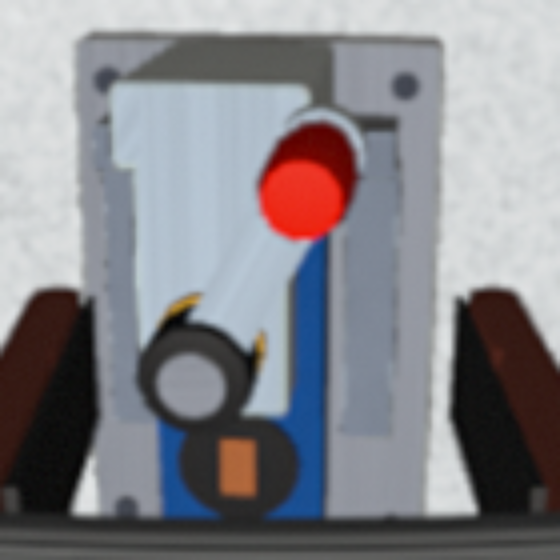

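The handle sits at an estimated 7.73–7.76 rad, so the arm probably dragged it back a little as it relaxed on release. I'll come down again with open jaws and push it tight with the inner finger only, which won't pull it back when I leave.

arm_command([
  [[0.3,0,2],0],
  [[0.4,0,3],0],
  [[0.4,0,3],0],
  [[0.25,0,2],0],
  [[0.1,0,0.8],0],
  [[0,0,0],0],
])

```text
t: 18.7
ee_pos: [539.9, 110.8, 139.7]
orientation: [-3.12, 0.168, 0.211]
ft_force: [0.3, 0.3, 0.6]
width: 52.6
```

```bash
python3 - <<'E'
from h import *
arc(1,1);print(totool([544.6,113,146]))
E
```

```text
t 18.7 p [539.9 110.8 139.7] loc [ 58.7 -31.8] yawx -6.16 tilt [-0.134  0.017 -0.991] F [0.3 0.3 0.6] M [-0.08 -0.02 -0.06] w 52.6 q6 0.24
ang 55.8 r 66.9 joint~ 1.5 fth 0.1 frad 0.4
[0.25, -0.22] 
[ 0.35342184 -0.27056107 -0.68127908]
```

arm_command([
  [[0.3,-0.3,-0.5],0],
  [[0.4,0.1,0],0],
  [[0.4,0.2,0],0],
  [[0.3,0.15,0],0],
])

```text
t: 19.1
ee_pos: [555.3, 108.0, 145.2]
orientation: [-3.12, 0.167, 0.211]
ft_force: [-6.2, 1.1, -2.6]
width: 52.6
```

```bash
python3 - <<'E'
from h import *
arc(1,1)
E
```

```text
t 19.1 p [555.3 108.  145.2] loc [ 57.5 -47.4] yawx -6.12 tilt [-0.134  0.017 -0.991] F [-6.2  1.1 -2.6] M [-0.06  0.91  0.03] w 52.6 q6 0.23
ang 44.7 r 74.6 joint~ 1.69 fth -5.2 frad -3.6
[-0.19, 0.43]
```

arm_command([
  [[0.3,0.15,0],0],
  [[0.3,0.15,0],0],
  [[0.3,0.15,0],0],
])

```text
t: 19.4
ee_pos: [558.5, 102.1, 144.1]
orientation: [-3.119, 0.167, 0.231]
ft_force: [-7.6, 1.0, 4.1]
width: 52.8
```

```bash
python3 - <<'E'
from h import *
arc(1,1)
E
```

```text
t 19.4 p [558.5 102.1 144.1] loc [ 51.9 -51.2] yawx -6.14 tilt [-0.146  0.017 -0.989] F [-7.6  1.   4.1] M [0.05 1.33 0.12] w 52.8 q6 0.22
ang 39.6 r 73.0 joint~ 1.78 fth -5.6 frad -5.2
[-0.12, 0.3]
```

arm_command([
  [[0.2,-0.3,0],0],
  [[0.4,-0.2,0],0],
  [[0.5,0,0],0],
  [[0.5,0,0],0],
])

```text
t: 19.8
ee_pos: [563.3, 104.7, 142.2]
orientation: [-3.118, 0.168, 0.273]
ft_force: [-15.7, 2.3, 9.6]
width: 53.0
```

```bash
python3 - <<'E'
from h import *
arc(1,1)
im=get_image('wrist')[:,:,::-1];cv2.imwrite(f'pics/w8.png',im)
E
```

```text
t 19.8 p [563.3 104.7 142.2] loc [ 55.  -55.7] yawx -6.18 tilt [-0.173  0.017 -0.985] F [-15.7   2.3   9.6] M [0.26 2.85 0.08] w 53.0 q6 0.22
ang 38.9 r 78.4 joint~ 1.79 fth -11.6 frad -10.8
[-0.5, 0.68]
```

View pics/w8.png

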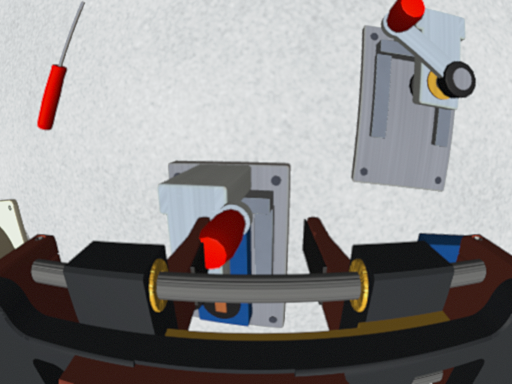

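arm_command([
  [[0.5,0,0],0],
  [[0.5,0,0],0],
  [[0.5,0,0],0],
])

```text
t: 20.15
ee_pos: [563.7, 103.6, 140.9]
orientation: [-3.113, 0.168, 0.327]
ft_force: [-17.1, 2.1, 13.0]
width: 52.6
```

```bash
python3 - <<'E'
from h import *
arc(1,1)
E
```

```text
t 20.15 p [563.7 103.6 140.9] loc [ 53.9 -56.2] yawx -6.2 tilt [-0.207  0.018 -0.978] F [-17.1   2.1  13. ] M [0.35 3.35 0.07] w 52.6 q6 0.22
ang 38.1 r 77.9 joint~ 1.8 fth -12.2 frad -12.2
[-0.47, 0.64]
```

x no longer moves under 17 N, so this is the hard stop. I'll back off the finger, then lift straight up.

arm_command([
  [[-0.5,0,0],0],
  [[-0.7,0,0.1],0],
  [[0,0,0],0],
])

```text
t: 20.45
ee_pos: [549.4, 104.8, 144.0]
orientation: [-3.112, 0.168, 0.334]
ft_force: [0.1, -0.3, -0.5]
width: 52.6
```

```bash
python3 - <<'E'
from h import *
show();o,p,Rm=st();print(totool(p+[0,0,100]))
im=get_image('wrist')[:,:,::-1];cv2.imwrite(f'pics/w9.png',im)
E
```

```text
t 20.45 p [549.4 104.8 144. ] loc [ 53.7 -41.9] yawx -6.21 tilt [-0.211  0.018 -0.977] F [ 0.1 -0.3 -0.5] M [-0.14 -0.04 -0.  ] w 52.6 q6 0.22
[-2.11741604  0.04550989 -9.77315088]
```

View pics/w9.png

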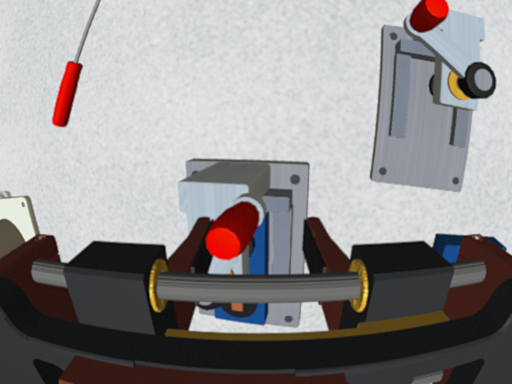

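arm_command([
  [[0,0,0],0],
  [[0,0,0],0],
  [[0,0,0],0],
  [[-0.2,0,-1],0],
  [[-0.4,0,-2],0],
  [[-0.6,0,-3],0],
  [[-0.6,0,-3],0],
  [[-0.6,0,-3],0],
  [[0,0,0],0],
], gripper=0.9)

```text
t: 21.4
ee_pos: [554.4, 104.7, 273.6]
orientation: [-3.113, 0.169, 0.328]
ft_force: [1.0, -0.5, 0.0]
width: 79.0
```

```bash
python3 - <<'E'
from h import *
show();o,p,Rm=st();print(totool([250,400,300]))
im=get_image('wrist')[:,:,::-1];cv2.imwrite(f'pics/w10.png',im)
E
```

```text
t 21.4 p [554.4 104.7 273.6] loc [ 54.1 -46.8] yawx -6.25 tilt [-0.207  0.018 -0.978] F [ 1.  -0.5  0. ] M [-0.1  -0.02  0.03] w 79.0 q6 0.23
[-33.28847435 -26.05919515   4.26987688]
```

View pics/w10.png

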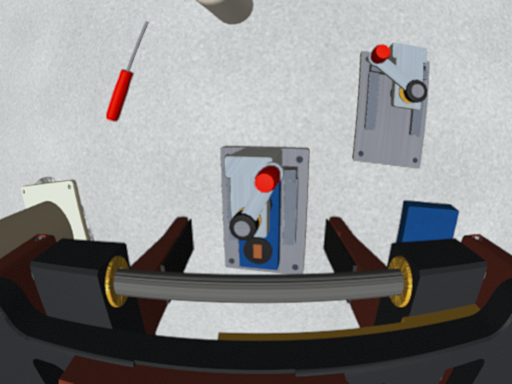

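```bash
python3 - <<'E'
from h import *
o,p,Rm=st(); im=cv2.imread('pics/w10.png')
cv2.imwrite('pics/w10c.png',cv2.resize(im[140:280,200:340],None,fx=5,fy=5,interpolation=cv2.INTER_CUBIC))
hsv=cv2.cvtColor(im,cv2.COLOR_BGR2HSV);m=(((hsv[...,0]<8)|(hsv[...,0]>172))&(hsv[...,1]>200)&(hsv[...,2]>190)).astype(np.uint8)
m[:150]=0;m[:,:240]=0;ys,xs=np.nonzero(m);print(xs.min(),xs.max(),ys.min(),ys.max());u=((xs.min()+xs.max())/2,(ys.min()+ys.max())/2)
H=wonz(u,178.5,p,Rm);Hb=wonz((243,228),139.5,p,Rm)
Q=[wonz(q,20,p,Rm)[:2] for q in [(222,147.5),(309.5,149),(304.5,272),(225,268)]]
for q in Q: print(q.round(1))
q=np.array(Q);x=(q[0]+q[1]-q[2]-q[3])/2;yw=np.arctan2(x[1],x[0]);print('len',np.hypot(*x),'yaw',np.degrees(yw))
org=q.mean(0)+25*x/np.hypot(*x);print('origin',org,'H',H,'hub',Hb)
for c in (Hb[:2],org,C):
    d=H[:2]-c;a=np.arctan2(d[1],d[0]);print(np.hypot(*d),np.degrees(a),'joint',1-(a-yw)+2*np.pi)
E
```

```text
256 273 174 191
[447.6 135.4]
[573.3 123.1]
[554.7 -67.8]
[423.7 -61.6]
len 195.1227119801648 yaw 83.76047763434171
origin [502.5430952   57.13595822] H [539.70620195 114.70758105 178.5       ] hub [502.19447967  56.78880186 139.5       ]
69.00517583079561 57.07045240913288 joint 7.749014124799821
68.52436251458668 57.15731881529589 joint 7.747498020002903
70.03400315412901 57.71609654879605 joint 7.737745508766493
```

View pics/w10c.png

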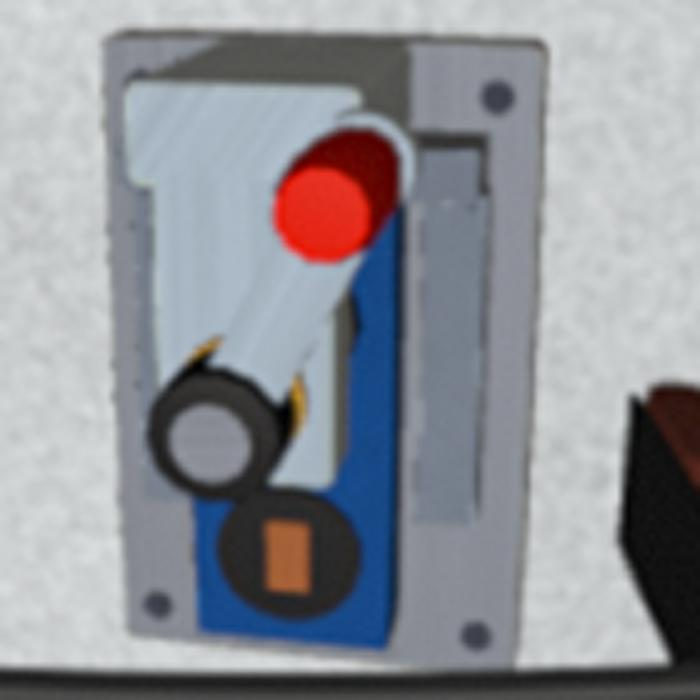

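The reading after the 17 N push is the same as before it (57.1° both times), so the crank was already on the hard stop. I'll clear the arm away for an independent top and side check.

arm_command([
  [[-1.5,-1.1,0.2],0],
  [[-2.8,-2.2,0.35],0],
  [[-2.8,-2.2,0.35],0],
  [[-2.8,-2.2,0.35],0],
  [[-2.8,-2.2,0.35],0],
  [[-2.8,-2.2,0.35],0],
  [[-2.8,-2.2,0.35],0],
  [[-2.8,-2.2,0.35],0],
  [[-2.8,-2.2,0.35],0],
  [[-2.8,-2.2,0.35],0],
  [[-2.8,-2.2,0.35],0],
  [[-1.5,-1.1,0.2],0],
  [[0,0,0],0],
])

```text
t: 22.75
ee_pos: [239.8, 386.4, 286.3]
orientation: [3.106, -0.173, -0.373]
ft_force: [0.9, -0.3, 0.6]
width: 78.8
```

```bash
python3 - <<'E'
from h import *
show()
im=get_image('top')[:,:,::-1];cv2.imwrite(f'pics/t11.png',im);cv2.imwrite('pics/tc11.png',cv2.resize(im[160:235,180:285],None,fx=7,fy=7,interpolation=cv2.INTER_CUBIC))
im=get_image('side')[:,:,::-1];cv2.imwrite('pics/s11.png',im)
E
```

```text
t 22.75 p [239.8 386.4 286.3] loc [302.6 294.6] yawx -6.54 tilt [-0.237  0.005 -0.972] F [ 0.9 -0.3  0.6] M [-0.06 -0.05 -0.03] w 78.8 q6 0.91
```

View pics/t11.png

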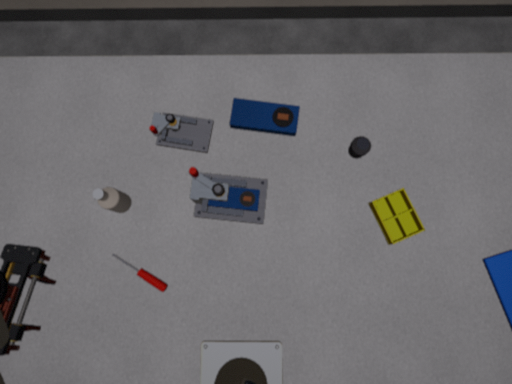

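View pics/tc11.png

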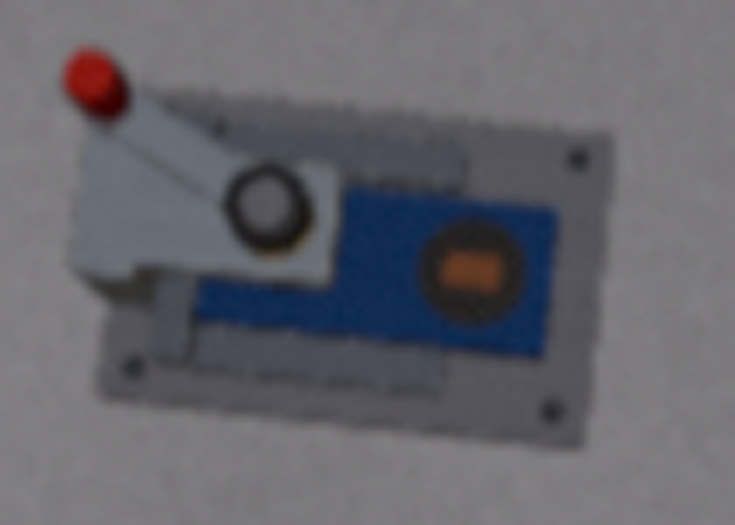

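View pics/s11.png

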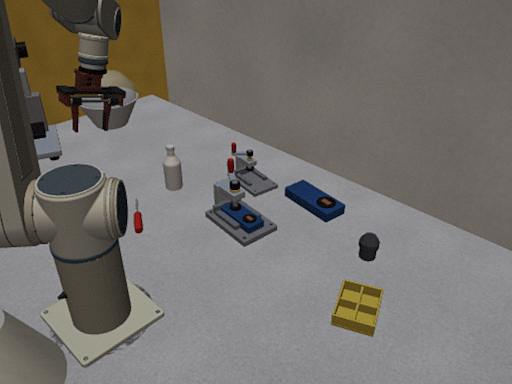

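```bash
python3 - <<'E'
from h import *
f=lambda q:(q[0]/7+180-.43,q[1]/7+160-.43)
yw=np.radians(84.2)
H=onz('top',f((91,74)),178.5);Hb=onz('top',f((266,203)),139.5);print(H,Hb)
for c in (Hb[:2],np.array([502.3,56])):
    d=H[:2]-c;a=np.arctan2(d[1],d[0]);print(np.hypot(*d),np.degrees(a),1-(a-yw)+2*np.pi)
for j in (7.65,7.75,7.85):
    a=1-j+yw;Pt=np.r_[np.array([502.3,56])+70*np.array([np.cos(a),np.sin(a)]),154.5+24]
    q=proj('top',Pt)[0];print(j,((q-[180,160]+.43)*7).round(1),proj('side',Pt)[0])
E
```

```text
[540.87640103 112.10490239 178.5       ] [502.43672191  54.77997589 139.5       ]
69.01996906095349 56.155860903501605 7.7726478703007515
68.08743487761016 55.488508673464224 7.78429536398543
7.65 [72.1 93.7] [228.25338809 159.40307703]
7.75 [82.6 76.6] [230.47524588 159.10497488]
7.85 [94.7 60.6] [232.73546037 158.91404442]
```

The readings agree at 7.73–7.78, but the tool position at the stall suggested the handle was further round. I'll check the loaded pictures (w5, w8) for spring-back, using the plate corners as a reference.

```bash
python3 - <<'E'
from h import *
def go(f,p,rv,corn,z=178.5):
    im=cv2.imread(f);Rm=R.from_rotvec(rv).as_matrix();p=np.array(p)
    cv2.imwrite(f.replace('.png','c.png'),cv2.resize(im[150:290,150:320],None,fx=4,fy=4,interpolation=cv2.INTER_CUBIC))
    for c in corn: print(f,'corner',wonz(c,20,p,Rm).round(1))
    hsv=cv2.cvtColor(im,cv2.COLOR_BGR2HSV);m=(((hsv[...,0]<8)|(hsv[...,0]>172))&(hsv[...,1]>200)&(hsv[...,2]>190)).astype(np.uint8)
    m[:150]=0;ys,xs=np.nonzero(m);b=(xs.min(),xs.max(),ys.min(),ys.max());
    for q in ((b[0],(b[2]+b[3])/2),(b[1],(b[2]+b[3])/2)): print(b,'edge',wonz(q,z,p,Rm).round(1))
go('pics/wrist5.png',[549.9,109.2,146.0],[-3.122,.165,.176],[(173,166),(296,166)])
go('pics/w8.png',[563.3,104.7,142.2],[-3.118,.168,.273],[(169,162),(291,164)])
go('pics/w9.png',[549.4,104.8,144.0],[-3.112,.168,.334],[(187,160),(309,162)])
go('pics/w10.png',[554.4,104.7,273.6],[-3.113,.169,.328],[(222,147.5),(309.5,149)])
E
```

```text
pics/wrist5.png corner [447.9 137.6  20. ]
pics/wrist5.png corner [574.4 126.2  20. ]
(np.int64(237), np.int64(259), np.int64(242), np.int64(273)) edge [542.9 110.7 178.5]
(np.int64(237), np.int64(259), np.int64(242), np.int64(273)) edge [553.8 110.2 178.5]
pics/w8.png corner [448.3 137.6  20. ]
pics/w8.png corner [575.6 124.9  20. ]
(np.int64(201), np.int64(225), np.int64(237), np.int64(268)) edge [541.3 110.6 178.5]
(np.int64(201), np.int64(225), np.int64(237), np.int64(268)) edge [553.8 110.7 178.5]
pics/w9.png corner [448.2 137.4  20. ]
pics/w9.png corner [574.3 125.8  20. ]
(np.int64(206), np.int64(239), np.int64(228), np.int64(258)) edge [531.2 114.7 178.5]
(np.int64(206), np.int64(239), np.int64(228), np.int64(258)) edge [548.3 114.8 178.5]
pics/w10.png corner [448.7 135.5  20. ]
pics/w10.png corner [574.9 123.1  20. ]
(np.int64(256), np.int64(273), np.int64(174), np.int64(191)) edge [532.8 114.9 178.5]
(np.int64(256), np.int64(273), np.int64(174), np.int64(191)) edge [548.2 114.  178.5]
```

View pics/w8c.png

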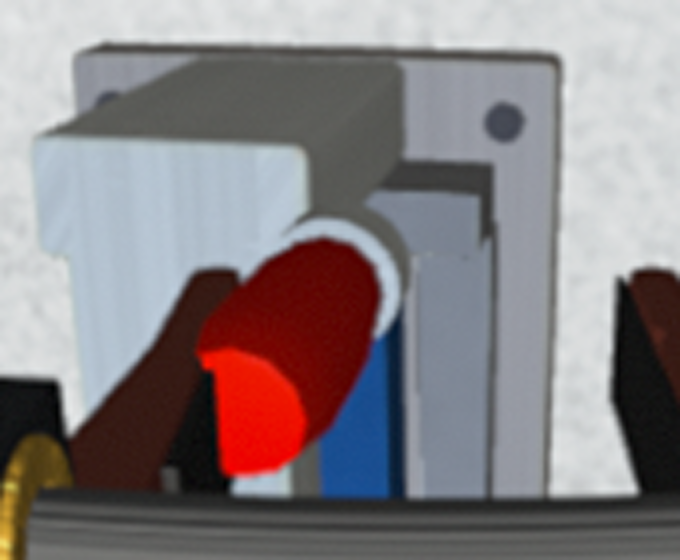

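View pics/w9c.png

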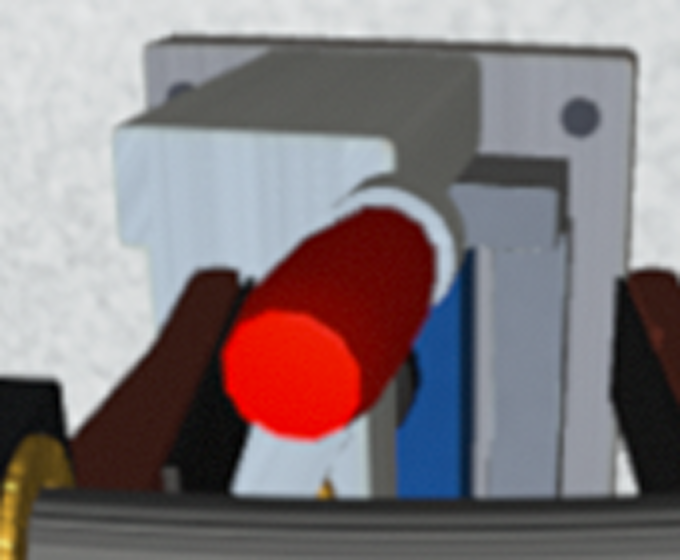

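The handle springs back about 0.09 rad from its loaded position at the stop, the same after both releases, and it isn't creeping. It rests at about 7.75–7.78 rad, inside the 7.65 limit. The bystanders sit at the same pixels as at the start and the arm is clear, so I'm handing in.

```bash
python3 - <<'E'
from h import *
a=cv2.imread('pics/top0.png').astype(int);b=cv2.imread('pics/t11.png').astype(int)
d=abs(a-b).sum(2)>90
for n,(u,v) in dict(bottle=(107,198),objective=(360,147),tray=(397,216),screwdriver=(142,273)).items(): print(n,d[v-30:v+30,u-32:u+32].sum())
show();print(close_job())
E
```

```text
bottle 0
objective 0
tray 0
screwdriver 0
t 22.85 p [241.5 385.4 286.3] loc [301.7 292.8] yawx -6.63 tilt [-0.236  0.004 -0.972] F [0.7 0.5 0.2] M [-0.11 -0.03  0.01] w 78.9 q6 0.9
the job is handed in; nothing more can be done
None
```

I pushed the carrier home with shut fingers, wound the crank clockwise to its stop, let go and cleared the arm. The job was handed in at 22.9 s and no verdict was reported.

- **Carrier:** the push force jumped from 4.5 N to about 30 N with no further motion. The carrier's end then measured 19.5 mm from the plate edge, against 20 mm when fully home.
- **Crank:** I pinched the handle and wound it until it stopped moving. I then pushed it again with one open finger, and it stopped under about 17 N.
- **Bystanders and arm:** in the top view nothing had changed around the bottle, objective, tray or screwdriver. The tool force read about zero with the arm clear of everything.

**Check that disagreed:** the last camera readings put the crank at about 7.74–7.78 rad, not 7.85. The pictures under load show it springing back about 0.09 rad when released. It came back to the same place after both releases and did not creep, and it is still above the 7.65 limit. I could not measure the foot's clamping force directly; I only saw the foot sitting on the carrier.

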